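Put the washed burners of a two-burner gas hob back together

ROBOT

A 6-joint arm with a two-finger parallel gripper is mounted at the origin on the work surface. World frame = base frame: x ahead of the robot, y to its left, z up, the work surface at z = 0. Lengths are in m, angles in rad, forces in N, time in s.
With the tool pointing down it reaches from about 0.325 to 0.85 m from the base axis. Payload 4.4 kg.
Tool frame: the origin (TCP) lies on the centre line of the jaws, within the pads' length; the fingertips stand 22 mm ahead of it and the grasp point (between the pads) lies 3 mm ahead of it; z points along the fingers, y is the line along which they close (so a half turn about z gives the same grasp; the last joint's range is limited). The gripper opens to 94 mm and grips with 3 to 60 N. Pads are 16 mm wide; open, the fingers measure 119 mm over their backs; the gripper's body (75 mm by 177 mm) begins 78 mm behind the grasp point.
Start: joints at [1.099, 0.207, 1.542, -0, 1.393, -0.15], TCP at [0.181, 0.546, 0.227] pointing down, gripper open.
Joint ranges: [-2.73, 2.73], [-0.86, 2.22], [0.23, 2.46], [-1.11, 4.25], [0.08, 2.63], [-2.82, 2.82]. Speed limits (rad/s): [2.79, 2.79, 3.14, 3.14, 3.14, 3.14].

INTERFACE

Orientations are given as [roll, pitch, yaw] about the fixed x, y, z axes, in that order (R = Rz(yaw) Ry(pitch) Rx(roll)).
In Python, from plant import manip, vision gives the robot as it stands.
- The arm moves only by the tool play_rows, never from a script. Its argument "plan" is one flat list of numbers, 4 for each row, row after row: the shift along the tool's x, y, z in m, then the turn about the tool's z in rad. In form: [dx, dy, dz, spin, dx, dy, dz, spin, ...]. A call has 1 to 20 rows; each row is the pose to reach, as a shift and turn from the pose commanded when the call began, along the tool's axes at that moment; what a row does not reach only later rows make up. A row lasts 1/12 s, in which the tool goes at most 41.7 mm and 7.16 degrees, less where a joint would pass 70% of its speed; a pose out of reach is approached as far as the arm can. A call with a gripper value outside its range is refused whole. "gripper" is the opening, from 0 (shut) to 1 (fully open), set as the call begins (left out, the last holds). The fingers move at their own pace and stop on an object; "squeeze" is the grip in N (left out, the last holds). Time passes only in rows, so rows that repeat a pose let the fingers close. It gives the time, the measured TCP pose, the force, the opening and the grip force at its end, in the units of the state.
- manip.read_state(): the state, without advancing time (a new reading comes with each control period).
- vision.capture(name): name is "scene" or "top" or "wrist"; returns the picture (400x640x3 uint8, red, green, blue); there is no depth.
- vision.camera_model(name): a dict with "vfov" (degrees; the focal length in pixels is half the picture's height over the tangent of half this angle, whatever the lens; pixels are square), "cx", "cy" (the principal point, pixels), "origin" and "attitude" of the camera in the world. Camera axes: x right, y up, looking along -z (the intrinsics and any distortion apply to the point x, -y, -z); pixel columns grow to the right and rows downward; lengths in m; the calibration is good to about 2 mm. A picture is of the moment at which its call begins: read the wrist's pose just before it. camera_model takes no time and is no camera call; for the wrist camera it gives the pose at the moment of the call.
- manip.hand_in(): hands the job in; it is judged then, once.
The state is a dict: "time": time; "joint_positions": joint angles; "joint_vel": joint speeds; "joint_torque": joint torques, N m; "ee_pos": TCP position; "tcp_rot": TCP orientation; "wrist_force": force on the tool from outside, world axes, zero at the start; "moment": the same for the moment, N m; "finger_gap": opening from 0.0 (shut) to 1.0 (fully open); "grip_force": force on a finger pad.
Only numpy, scipy, OpenCV 4.12 (cv2) and the standard library are available. Lean on these libraries where they do the work, as an engineer would, in place of code of your own. Each camera call takes 0.05 s, during which the arm holds its last target. There are 200 camera calls.

TASK

The burner parts of the gas hob have been washed and are piled on the tray in the order they came off. Take the pile apart and put both burners back together: on each burner base first its crown, fully down over the post, then its cap on the crown, right way up, level and centred, small parts on the small base and large parts on the large one. Leave the brush, the mug and the spray bottle where they are.

Things in the scene. Friction and masses are not known exactly. Their poses are not given: they have to be found in the camera images.
- small_crown: Small burner crown: silvery aluminium disc with dark flame slots in its side, 38 mm across, straight-sided from 0 to 14 mm above its underside, then a boss (24 mm across at its foot, 20 at its top) up to 19 mm. Recess underneath, 28 mm across, 10 mm deep, goes over the base's post. Origin: centre of the underside; z up. About 60 g. Starts on top of the pile, on the small cap. Yaw does not matter.
- small_cap: Small burner cap: black round lid 46 mm across, 9 mm thick, flat top, straight edge. Recess underneath, 34 mm across, 4 mm deep, goes round its crown's boss and rests on it: a seated cap's origin is 15 mm above its crown's. Origin: centre of the underside; z up, flat face up. About 80 g. Starts second from the top, its rim on the boss of the large crown. Yaw does not matter.
- large_crown: Large burner crown: like the small one, 60 mm across, straight-sided from 0 to 14 mm, boss 44 mm across at its foot, 40 at its top, up to 19 mm; recess underneath 40 mm across, 10 mm deep. Origin: centre of the underside; z up. About 140 g. Starts third from the top, on the large cap. Yaw does not matter.
- large_cap: Large burner cap: like the small one, 66 mm across, 9 mm thick, recess underneath 54 mm across, 4 mm deep; seated, its origin is 15 mm above the large crown's. Origin: centre of the underside; z up. About 180 g. Starts lowest in the pile, on the floor of a shallow aluminium tray (fixed, 240 x 165 mm, rim 20 mm high, floor 3 mm thick). Yaw does not matter.
- small_base: Small burner base, a steel cup fixed on the black hob panel (12 mm above the counter). Flat seat 50 mm across, 10 mm above its origin; in its middle a dark post 18 mm across, tapering to 10, rises 8 mm more. A seated crown stands on the seat round the post, its origin 10 mm above this one. Origin: centre of the cup's underside; z up. May be at either end of the hob.
- large_base: Large burner base, the same but with a seat 72 mm across (also 10 mm above its origin) and a post 30 mm across, tapering to 22, 8 mm high. Origin: centre of the cup's underside on the hob panel; z up. Between the two bases, nearer the robot, are two fixed control knobs that reach 35 mm above the counter, at least 130 mm from either base.
- brush: Bystander: small cleaning brush, white handle 130 mm long, 12 mm wide, blue bristle head, 20 mm high, lying in the tray about 130 mm from the pile. Origin: middle of the handle's underside, x along the handle.
- mug: Bystander: white mug, 80 mm across, 90 mm high, standing on the counter at the robot's left. Origin: centre of its underside.
- spray: Bystander: spray bottle of degreaser, white with green, 72 mm across, 240 mm high, standing on the counter at the robot's right. Origin: centre of its underside.
Not all that is in view belongs to the job. Leave any green, purple or red look-alike of the small_crown alone.

How it is judged:
At the end, for the whole second after the job is handed in: Crowns down on the base of their own size (within 7 mm of centre, origin 8 to 12.5 mm above the base's), caps on the crown of their own size (within 7 mm, 13 to 17.5 mm above the crown's), all level within 0.1 rad, right way up, released, at rest (horizontal distance between small_crown and small_base below 0.007 m and z of small_crown in the frame of small_base between 0.008 and 0.0125 m and horizontal distance between small_cap and small_crown below 0.007 m and z of small_cap in the frame of small_crown between 0.013 and 0.0175 m and horizontal distance between large_crown and large_base below 0.007 m and z of large_crown in the frame of large_base between 0.008 and 0.0125 m and horizontal distance between large_cap and large_crown below 0.007 m and z of large_cap in the frame of large_crown between 0.013 and 0.0175 m and angle between each of small_crown, small_cap, large_crown, large_cap's own z axis and vertical below 0.1 rad and linear speed of each of small_crown, small_cap, large_crown, large_cap below 0.02 m/s and angular speed of each of small_crown, small_cap, large_crown, large_cap below 0.2 rad/s); the robot touches nothing.
It fails at once if the brush is moved more than 30 mm (distance of brush from where it was at the start of the episode above 0.03 m).
It fails at once if the mug is moved more than 30 mm (distance of mug from where it was at the start of the episode above 0.03 m).
It fails at once if the spray bottle is moved more than 30 mm (distance of spray from where it was at the start of the episode above 0.03 m).
It also fails if it takes over 131 s, if anything falls off the work surface, if the arm or the gripper's body presses on something with over 40 N, if the wrist force passes 120 N, or if a joint passes its speed limit or range.

## Working session

There is one attempt and no reset: what is moved stays moved. The work goes in short steps, Python scripts to look and compute and a tool call to move; the robot and the scene stay as the last step left them, time stands still between calls to the robot, and variables do not carry over. Pictures are saved under pics/ and viewed, at most 14 in all, crops included, and the job is handed in when it is done.

Besides the shell and the picture viewer there is one more tool, called after "Emit:" as name(argument=value, ...) on one line, values as JSON. play_rows: Moves the arm, as the interface text tells. Its arguments: {"type":"object","properties":{"plan":{"type":"array","items":{"type":"number"}},"gripper":{"type":"number"},"squeeze":{"type":"number"}},"required":["plan"]}

```bash
ls; mkdir -p pics; python3 - <<'E'
from plant import manip, vision
import cv2
for n in ("scene","top"):
    m=vision.camera_model(n); print(n,m)
    cv2.imwrite(f"pics/{n}0.png",vision.capture(n)[:,:,::-1])
s=manip.read_state(); print(s)
print(vision.camera_model("wrist"))
E
```

```text
pics
scene {'vfov': 45.326492069014456, 'cx': 321.67927982216463, 'cy': 194.6559056567433, 'origin': array([ 1.17359977, -0.31602969,  1.32993042]), 'attitude': array([0.53223459, 0.0081189 , 1.09537783])}
top {'vfov': 48.98068630875139, 'cx': 313.841903447971, 'cy': 209.7931045307957, 'origin': array([0.29809705, 0.00300208, 1.78380007]), 'attitude': array([ 0.11293197,  0.00918894, -1.5843682 ])}
{'time': 0.1, 'joint_positions': array([ 1.09949849e+00,  2.07362318e-01,  1.54276132e+00, -1.06653446e-05,
        1.39349917e+00, -1.50507492e-01]), 'joint_vel': array([-7.73106375e-04, -1.45654527e-03, -3.20352274e-03, -2.70924634e-04,
        1.24196446e-04,  4.77712176e-05]), 'joint_torque': array([ 1.32483265e-04, -3.71862602e+01, -2.82295543e+01,  7.01162685e-02,
        3.09850671e-02, -3.96403073e-05]), 'ee_pos': array([0.18101969, 0.54506184, 0.22641485]), 'tcp_rot': array([-3.13958388e+00, -2.94025289e-04,  2.82080390e+00]), 'wrist_force': array([ 0.46990199, -0.38919704,  0.43896375]), 'moment': array([-0.03275538,  0.01299848, -0.0501008 ]), 'grip_force': 0.0, 'finger_gap': 1.0046671651029024}
{'vfov': 60.367511256909665, 'cx': 316.8482925302213, 'cy': 199.97574271182154, 'origin': array([0.10456886, 0.57046687, 0.38322172]), 'attitude': array([-0.28105753,  0.00206959,  1.24950274])}
```

View pics/scene0.png

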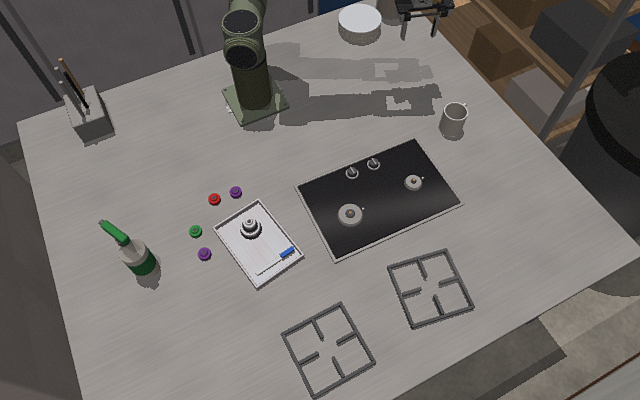

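View pics/top0.png

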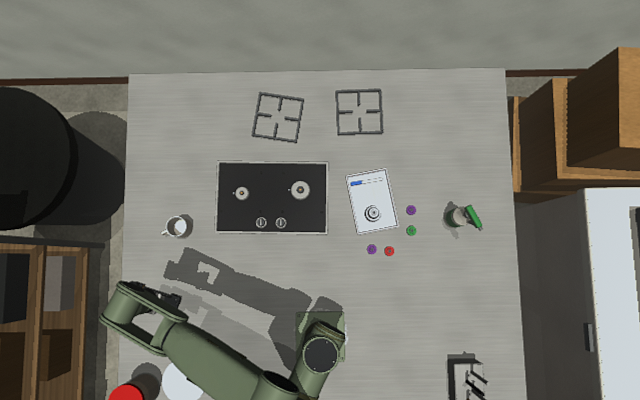

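The scene view shows the pile in the tray at (250,228), with the large base at (350,214) and the small base at (413,182). In the top view the pile is at (372,212), the large base at (300,190) and the small base at (242,193).

Things that could be taken for the small crown, in top-view pixels:
- purple (411,210)
- green (411,230)
- red (389,251)
- purple (372,249)
- the silver one on top of the pile (372,212), which is the one I want

```bash
cat > h.py <<'E'
import numpy as np, cv2
from scipy.spatial.transform import Rotation as R
from plant import manip, vision
def cam(n): 
    m=vision.camera_model(n); f=200/np.tan(np.radians(m["vfov"])/2)
    return m["origin"],R.from_euler("xyz",m["attitude"]).as_matrix(),f,m["cx"],m["cy"]
def ray(c,u,v):
    o,A,f,cx,cy=c; return o, A@np.array([(u-cx)/f,-(v-cy)/f,-1.])
def onz(c,u,v,z):
    o,d=ray(c,u,v); return o+d*(z-o[2])/d[2]
def proj(c,p):
    o,A,f,cx,cy=c; q=A.T@(np.asarray(p)-o); return np.array([cx+f*q[0]/-q[2], cy-f*q[1]/-q[2]])
def toolshift(p):  # world target TCP -> shift in tool axes now
    s=manip.read_state(); return R.from_euler("xyz",s["tcp_rot"]).as_matrix().T@(np.asarray(p)-s["ee_pos"])
def shot(n,path=None):
    c=cam(n); im=vision.capture(n)[:,:,::-1].copy()
    if path: cv2.imwrite(path,im)
    return c,im
E
python3 - <<'E'
from h import *
ct,cs=cam("top"),cam("scene")
for n,t,s,z in (("pile",(372,212),(250,226),.055),("large",(300,190),(350,214),.026),("small",(242,193),(413,182),.026),("brushhead",(356,183),(287,253),.015),("spray",(458,215),(130,245),.1),("mug",(177,227),(454,118),.06)):
    print(n,onz(ct,*t,z).round(3),onz(cs,*s,z).round(3))
t=cv2.imread("pics/top0.png");s=cv2.imread("pics/scene0.png")
a=cv2.resize(t[150:260,210:430],None,fx=3.5,fy=3.5,interpolation=cv2.INTER_CUBIC)[:300]
a=cv2.resize(t[155:255,210:430],(660,300),interpolation=cv2.INTER_CUBIC)
b=cv2.resize(s[165:265,200:420],(660,300),interpolation=cv2.INTER_CUBIC)
cv2.imwrite("pics/crop1.png",np.vstack([a,b]))
E
```

```text
pile [ 0.482 -0.214  0.055] [ 0.499 -0.221  0.055]
large [0.579 0.071 0.026] [0.588 0.072 0.026]
small [0.57  0.307 0.026] [0.579 0.307 0.026]
brushhead [ 0.606 -0.157  0.015] [ 0.612 -0.155  0.015]
spray [ 0.461 -0.538  0.1  ] [ 0.422 -0.547  0.1  ]
mug [0.433 0.557 0.06 ] [0.443 0.553 0.06 ]
```

View pics/crop1.png

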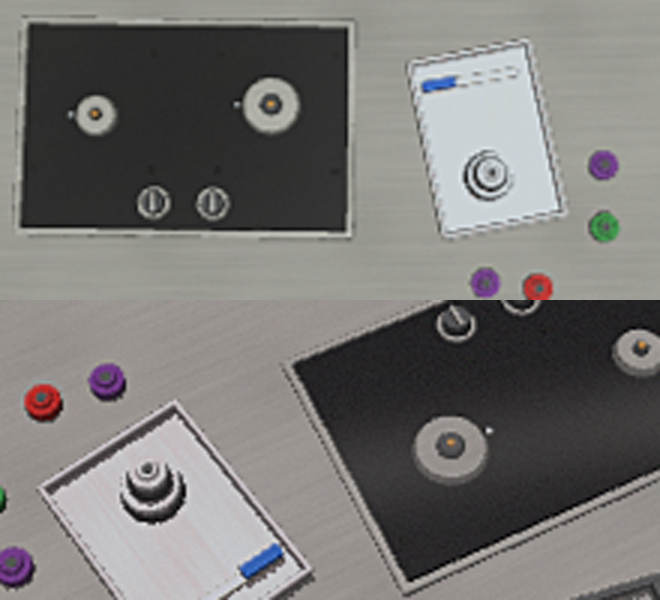

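The close crop shows the silver crown on top of the pile, with the red, purple and green look-alikes all outside the tray. I'm moving over the pile with the jaws closing along the tray's short side.

Emit:
play_rows(plan=[-0.534,-0.627,0.046,-0.52,-0.534,-0.627,0.046,-0.52,-0.534,-0.627,0.046,-0.52,-0.534,-0.627,0.046,-0.52,-0.534,-0.627,0.046,-0.52,-0.534,-0.627,0.046,-0.52,-0.534,-0.627,0.046,-0.52,-0.534,-0.627,0.046,-0.52,-0.534,-0.627,0.046,-0.52,-0.534,-0.627,0.046,-0.52,-0.534,-0.627,0.046,-0.52,-0.534,-0.627,0.046,-0.52,-0.534,-0.627,0.046,-0.52,-0.534,-0.627,0.046,-0.52,-0.534,-0.627,0.046,-0.52,-0.534,-0.627,0.046,-0.52,-0.534,-0.627,0.046,-0.52,-0.534,-0.627,0.046,-0.52,-0.534,-0.627,0.046,-0.52,-0.534,-0.627,0.046,-0.52], gripper=1.0)

```text
time: 1.77
ee_pos: [0.4904, -0.2197, 0.1807]
tcp_rot: [3.141, -0.001, -2.943]
wrist_force: [1.8, 0.3, 0.5]
finger_gap: 1.0
grip_force: 0.0
```

```bash
python3 - <<'E'
from h import *
s=manip.read_state(); print(s["time"],s["ee_pos"].round(4),s["tcp_rot"].round(3),s["joint_positions"].round(2),s["wrist_force"].round(2))
c,im=shot("wrist","pics/w1.png")
g=cv2.medianBlur(cv2.cvtColor(im,cv2.COLOR_BGR2GRAY),3)
h=cv2.HoughCircles(g,cv2.HOUGH_GRADIENT,1.2,4,param1=100,param2=25,minRadius=12,maxRadius=100)
print(c[0].round(4), c[2])
for u,v,r in (h[0][:12] if h is not None else []): print(u,v,r)
E
```

```text
1.7667 [ 0.4904 -0.2197  0.1807] [ 3.141e+00 -1.000e-03 -2.943e+00] [-0.58  0.17  1.68  0.    1.29 -2.35] [1.76 0.26 0.48]
[ 0.4113 -0.2363  0.3376] 343.85861384755407
301.80002 210.6 88.68001
305.40002 246.6 87.36
317.40002 178.20001 32.4
288.6 207.00002 99.24
312.6 261.0 78.12
317.40002 186.6 25.44
306.6 240.6 93.96001
295.80002 276.6 93.96001
309.0 264.6 82.08
309.0 251.40001 83.4
299.40002 246.6 87.36
300.6 234.6 70.2
```

View pics/w1.png

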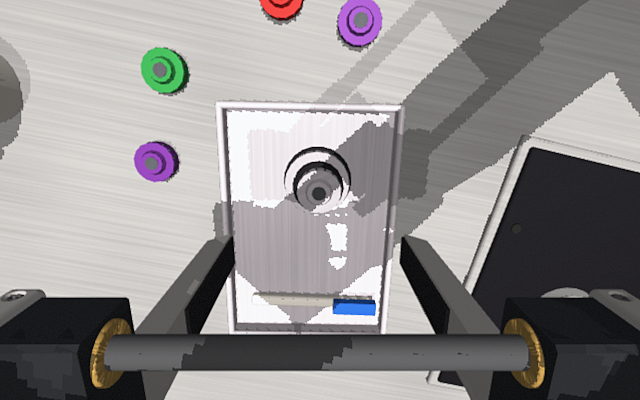

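The wrist view shows the pile upright, square in the tray, with the small crown's boss at about (319,192). I'll turn that into a position with the rays.

```bash
python3 - <<'E'
from h import *
c=cam("wrist")
im=cv2.imread("pics/w1.png")
cv2.imwrite("pics/w1c.png",cv2.resize(im[135:225,270:370],None,fx=6,fy=6,interpolation=cv2.INTER_NEAREST))
for u,v,z in ((319,192,.059),(317.4,186.6,.040),(317.4,178.2,.012)): print(onz(c,u,v,z).round(4))
print(proj(c,[.49,-.2197,.1807-.022]))
ct,cs=cam("top"),cam("scene")
for n,t,s,z in (("pile",(373.7,212.7),(250,221.7),.059),("large",(300,189.3),(350.3,213),.03),("small",(241.7,192.7),(413.3,180.3),.03)):
    print(n,onz(ct,*t,z).round(4),onz(cs,*s,z).round(4))
E
```

```text
[ 0.4856 -0.2278  0.059 ]
[ 0.4859 -0.2291  0.04  ]
[ 0.4846 -0.2295  0.012 ]
[331.59969504 247.53546651]
pile [ 0.4789 -0.2198  0.059 ] [ 0.4878 -0.2152  0.059 ]
large [0.5814 0.0712 0.03  ] [0.5871 0.0732 0.03  ]
small [0.571  0.3072 0.03  ] [0.5761 0.3095 0.03  ]
```

View pics/w1c.png

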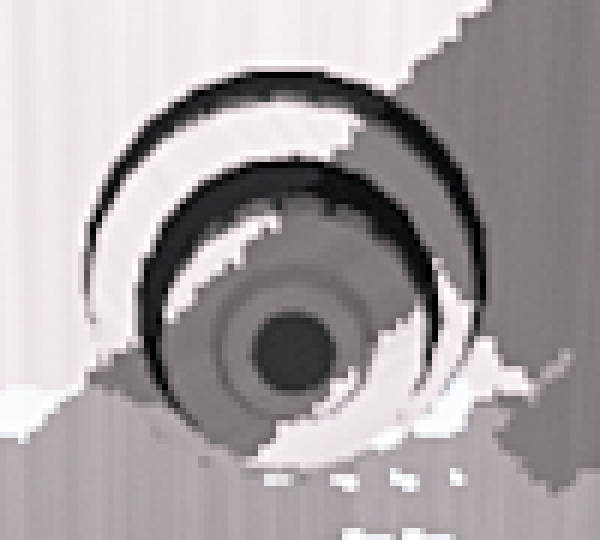

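```bash
python3 - <<'E'
from h import *
s=manip.read_state(); print(s["time"],s["ee_pos"].round(4),s["tcp_rot"].round(4),s["joint_vel"].round(3))
c,im=shot("wrist","pics/w2.png")
s=manip.read_state(); print(s["time"],s["ee_pos"].round(4),s["tcp_rot"].round(4),s["joint_vel"].round(3))
m=vision.camera_model("wrist");print(m)
T=R.from_euler("xyz",s["tcp_rot"]).as_matrix()
print("cam in tool",T.T@(m["origin"]-s["ee_pos"]),(T.T@R.from_euler("xyz",m["attitude"]).as_matrix()).round(3))
for y in (-.047,0,.047): print(proj(c,s["ee_pos"]+T@[0,y,.022]))
print(np.abs(im.astype(int)-cv2.imread("pics/w1.png")).mean())
E
```

```text
1.8167 [ 0.4929 -0.2269  0.1802] [-3.1357e+00  7.0000e-04 -2.9467e+00] [ 0.053 -0.089  0.09   0.026  0.058  0.106]
1.8667 [ 0.4914 -0.223   0.1803] [-3.1401e+00 -5.0000e-04 -2.9476e+00] [ 0.062 -0.065  0.08   0.042  0.059  0.035]
{'vfov': 60.367511256909665, 'cx': 316.8482925302213, 'cy': 199.97574271182154, 'origin': array([ 0.41224563, -0.23884093,  0.33710371]), 'attitude': array([-2.80901606e-01,  1.26577117e-03,  1.76428055e+00])}
cam in tool [ 0.08083103 -0.00055015 -0.15676087] [[-0.001  0.961  0.278]
 [ 1.     0.001 -0.   ]
 [-0.     0.278 -0.961]]
[242.07740876 248.3077454 ]
[325.33700205 248.48114756]
[408.75738572 248.65488459]
12.440919270833334
```

The arm was still settling during those shots, so I'll let it come to rest and measure again.

Emit:
play_rows(plan=[0,0,0,0,0,0,0,0,0,0,0,0,0,0,0,0,0,0,0,0])

```text
time: 2.28
ee_pos: [0.4902, -0.2165, 0.1818]
tcp_rot: [-3.141, 0.0, -2.941]
wrist_force: [-0.2, 0.2, -0.1]
finger_gap: 1.0
grip_force: 0.0
```

```bash
cat >> h.py <<'E'
def dark(im,u,v,r=12,thr=75):  # centre of the dark spot/blob near a pixel
    g=cv2.cvtColor(im,cv2.COLOR_BGR2GRAY); m=np.zeros_like(g); cv2.circle(m,(int(u),int(v)),r,255,-1)
    b=((g<thr)&(m>0)).astype(np.uint8)
    n,l,st,ce=cv2.connectedComponentsWithStats(b); k=1+np.argmax(st[1:,4]); return ce[k],st[k]
def say():
    s=manip.read_state(); print("t",round(s["time"],2),"tcp",s["ee_pos"].round(4),s["tcp_rot"].round(3),"vel",np.abs(s["joint_vel"]).max().round(3),"F",s["wrist_force"].round(1),"gap",round(s["finger_gap"],3),"grip",round(s["grip_force"],1)); return s
E
python3 - <<'E'
from h import *
s=say()
c,im=shot("wrist","pics/w3.png")
p,st=dark(im,319,192,8); print(p,st); 
P=onz(c,*p,.059); print("pile",P.round(4),"tip px",proj(c,s["ee_pos"]+[0,0,-.022]))
print("shift",toolshift([P[0],P[1],.064]).round(4))
E
```

```text
t 2.28 tcp [ 0.4902 -0.2165  0.1818] [-3.141  0.    -2.941] vel 0.006 F [-0.2  0.2 -0.1] gap 1.0 grip 0.0
[316.23364486 192.11214953] [311 186  11  13 107]
pile [ 0.4837 -0.2189  0.059 ] tip px [317.84391099 249.55022268]
shift [ 0.007  -0.0008  0.1179]
```

Emit:
play_rows(plan=[0.007,0,0.03,0,0.007,0,0.06,0,0.007,0,0.09,0,0.007,0,0.11,0,0.007,0,0.118,0,0.007,0,0.118,0,0.007,0,0.118,0,0.007,0,0.118,0,0.007,0,0.118,0])

```text
time: 3.08
ee_pos: [0.485, -0.22, 0.0655]
tcp_rot: [-3.139, 0.003, -2.942]
wrist_force: [0.2, 0.1, -0.2]
finger_gap: 1.002
grip_force: 0.0
```

```bash
python3 - <<'E'
from h import *
say(); c,im=shot("wrist","pics/w4.png")
E
```

```text
t 3.08 tcp [ 0.485  -0.22    0.0655] [-3.139e+00  3.000e-03 -2.942e+00] vel 0.003 F [ 0.2  0.1 -0.2] gap 1.002 grip 0.0
```

View pics/w4.png

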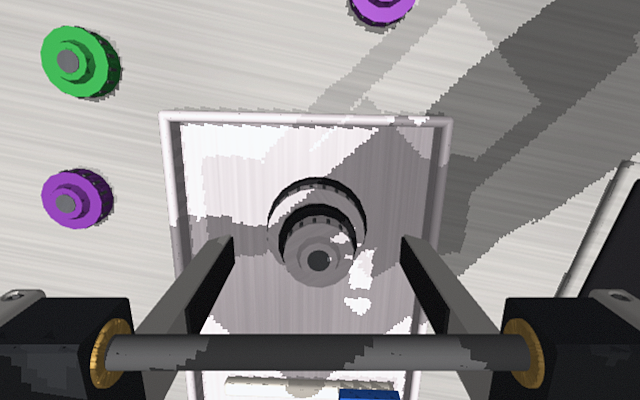

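The jaws straddle the small crown, whose boss is at (318,260). I'll check the boss against the TCP in tool axes.

```bash
cat >> h.py <<'E'
def tool(P):
    s=manip.read_state(); return (R.from_euler("xyz",s["tcp_rot"]).as_matrix().T@(np.asarray(P)-s["ee_pos"])).round(4)
E
python3 - <<'E'
from h import *
c=cam("wrist"); im=cv2.imread("pics/w4.png"); s=say()
p,st=dark(im,318,260,14); P=onz(c,*p,.059); print(p,st,P.round(4),tool(P))
T=R.from_euler("xyz",s["tcp_rot"]).as_matrix()
print([proj(c,s["ee_pos"]+T@np.array([x,.047,.022])).round(0) for x in (-.008,.008)])
E
```

```text
t 3.13 tcp [ 0.4848 -0.2199  0.0653] [-3.139e+00  3.000e-03 -2.942e+00] vel 0.006 F [-0.3 -0.3 -0.2] gap 0.997 grip 0.0
[318.09455587 260.36103152] [308 251  22  20 349] [ 0.4838 -0.22    0.059 ] [0.001  0.0001 0.0063]
[array([400., 262.]), array([402., 236.])]
```

Centred to within 1 mm, so I'll close.

Emit:
play_rows(plan=[0.001,0,0.001,0,0.001,0,0.001,0,0.001,0,0.001,0,0.001,0,0.001,0,0.001,0,0.001,0,0.001,0,0.001,0,0.001,0,0.001,0,0.001,0,0.001,0], gripper=0.3, squeeze=20)

```text
time: 3.8
ee_pos: [0.4825, -0.2193, 0.0624]
tcp_rot: [3.142, -0.0, -2.942]
wrist_force: [-0.4, 0.3, -0.1]
finger_gap: 0.469
grip_force: 0.0
```

Emit:
play_rows(plan=[0,0,0,0,0,0,0,0,0,0,0,0,0,0,0,0], gripper=0.3)

```text
time: 4.13
ee_pos: [0.4825, -0.2193, 0.0624]
tcp_rot: [3.142, -0.0, -2.942]
wrist_force: [-0.3, -0.6, -0.6]
finger_gap: 0.402
grip_force: 20.0
```

Emit:
play_rows(plan=[0,0,-0.02,0,0,0,-0.05,0,0,0,-0.08,0,0,0,-0.1,0,0,0,-0.12,0,0,0,-0.12,0,0,0,-0.12,0,0,0,-0.12,0,0,0,-0.12,0,0,0,-0.12,0])

```text
time: 4.97
ee_pos: [0.4814, -0.2186, 0.1804]
tcp_rot: [3.139, -0.003, -2.942]
wrist_force: [0.2, -0.0, -0.8]
finger_gap: 0.403
grip_force: 20.0
```

```bash
python3 - <<'E'
from h import *
s=say(); c,im=shot("wrist","pics/w5.png")
ct,it=shot("top"); cs,isc=shot("scene")
a=cv2.resize(it[155:255,210:430],(440,200),interpolation=cv2.INTER_CUBIC)
b=cv2.resize(isc[165:265,200:420],(440,200),interpolation=cv2.INTER_CUBIC)
cv2.imwrite("pics/m5.png",np.hstack([np.vstack([a,b]),im[:400,160:480]]))
# precise base positions: orange dot + dark post
for n,im_,c_,spots in (("top",it,ct,((300,189.3),(241.7,192.7))),("scene",isc,cs,((350.3,213),(413.3,180.3)))):
    hsv=cv2.cvtColor(im_,cv2.COLOR_BGR2HSV)
    for u,v in spots:
        g=cv2.cvtColor(im_,cv2.COLOR_BGR2GRAY)
        x0,y0=int(u)-20,int(v)-16; q=g[y0:y0+32,x0:x0+40]
        b=(q>95).astype(np.uint8); b=cv2.morphologyEx(b,cv2.MORPH_OPEN,np.ones((3,3)))
        cn,_=cv2.findContours(b,cv2.RETR_EXTERNAL,cv2.CHAIN_APPROX_NONE); k=max(cn,key=cv2.contourArea)
        e=cv2.fitEllipse(k); pc=np.array(e[0])+[x0,y0]; print(n,pc.round(1),np.round(e[1],1),onz(c_,*pc,.021).round(4))
E
```

```text
t 4.97 tcp [ 0.4814 -0.2186  0.1804] [ 3.139e+00 -3.000e-03 -2.942e+00] vel 0.008 F [ 0.2 -0.  -0.8] gap 0.403 grip 20.0
top [300.  189.6] [17.3 18. ] [0.5815 0.0718 0.021 ]
top [241.5 193. ] [11.6 12.3] [0.5714 0.3095 0.021 ]
scene [349.7 213.9] [20.2 23.3] [0.5848 0.0727 0.021 ]
scene [413.2 181.4] [12.8 15.9] [0.5755 0.3111 0.021 ]
```

View pics/m5.png

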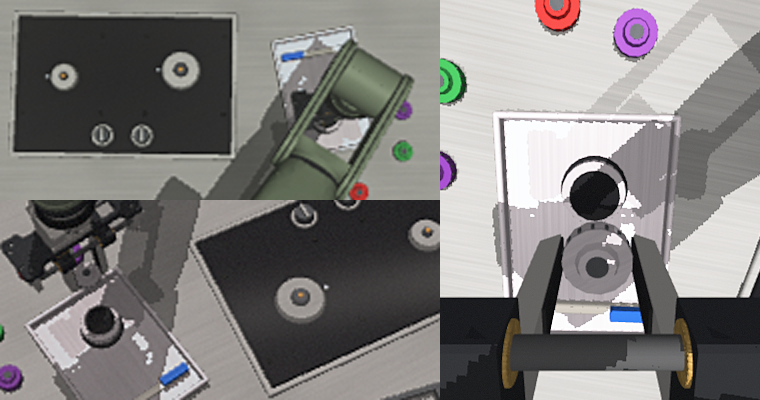

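The crown is held square, the small cap stayed on the pile, and both base posts are visible. I'm moving above the small base.

Emit:
play_rows(plan=[-0.195,0.5,0,0,-0.195,0.5,0,0,-0.195,0.5,0,0,-0.195,0.5,0,0,-0.195,0.5,0,0,-0.195,0.5,0,0,-0.195,0.5,0,0,-0.195,0.5,0,0,-0.195,0.5,0,0,-0.195,0.5,0,0,-0.195,0.5,0,0,-0.195,0.5,0,0,-0.195,0.5,0,0,-0.195,0.5,0,0,-0.195,0.5,0,0,-0.195,0.5,0,0,-0.195,0.5,0,0,-0.195,0.5,0,0,-0.195,0.5,0,0,-0.195,0.5,0,0])

```text
time: 6.78
ee_pos: [0.575, 0.3082, 0.1827]
tcp_rot: [-3.142, 0.0, -2.944]
wrist_force: [-0.0, 0.7, -1.2]
finger_gap: 0.397
grip_force: 20.0
```

```bash
cat >> h.py <<'E'
def bright(im,u,v,half,thr=95):  # ellipse of the bright disc round (u,v)
    g=cv2.cvtColor(im,cv2.COLOR_BGR2GRAY); x0,y0=max(int(u)-half,0),max(int(v)-half,0); q=g[y0:y0+2*half,x0:x0+2*half]
    b=cv2.morphologyEx((q>thr).astype(np.uint8),cv2.MORPH_OPEN,np.ones((5,5)))
    cn,_=cv2.findContours(b,cv2.RETR_EXTERNAL,cv2.CHAIN_APPROX_NONE); k=max(cn,key=cv2.contourArea)
    e=cv2.fitEllipse(cv2.convexHull(k)); return np.array(e[0])+[x0,y0],np.round(e[1],1)
E
python3 - <<'E'
from h import *
s=say(); c,im=shot("wrist","pics/w6.png")
q=proj(c,[.5735,.310,.022]); print(q)
e=bright(im,*q,50); print(e, onz(c,*e[0],.021).round(4))
p,st=dark(im,*q,14); print(p,st,onz(c,*p,.030).round(4))
cv2.imwrite("pics/w6c.png",cv2.resize(im[120:340,210:430],None,fx=2.5,fy=2.5))
E
```

```text
t 6.78 tcp [0.575  0.3082 0.1827] [-3.142  0.    -2.944] vel 0.007 F [-0.   0.7 -1.2] gap 0.397 grip 20.0
[319.53211965 187.80086416]
(array([318.60666275, 186.25883102]), array([56.1, 58.4])) [0.5724 0.3089 0.021 ]
[318.54787234 189.21276596] [310 181  18  18 188] [0.573  0.3089 0.03  ]
```

View pics/w6c.png

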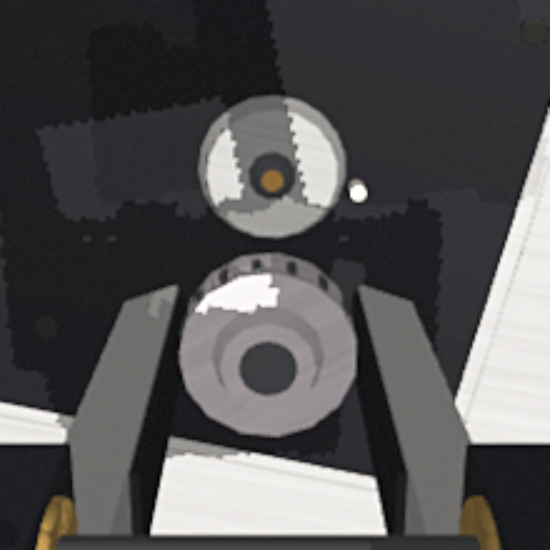

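The base post is at crop (271,180) and the crown hangs level at crop (268,368). I'll descend to about 12 mm above the seat and check the alignment.

Emit:
play_rows(plan=[0.0033,0.0014,0.03,0,0.0033,0.0014,0.06,0,0.0033,0.0014,0.09,0,0.0033,0.0014,0.115,0,0.0033,0.0014,0.125,0,0.0033,0.0014,0.125,0,0.0033,0.0014,0.125,0,0.0033,0.0014,0.125,0,0.0033,0.0014,0.125,0,0.0033,0.0014,0.125,0])

```text
time: 7.67
ee_pos: [0.5727, 0.3107, 0.0598]
tcp_rot: [3.141, 0.004, -2.942]
wrist_force: [-1.0, -0.4, -0.8]
finger_gap: 0.404
grip_force: 20.0
```

```bash
python3 - <<'E'
from h import *
s=say(); c,im=shot("wrist","pics/w7.png")
p,st=dark(im,317,267,14); P=onz(c,*p,s["ee_pos"][2]-.0034); print("crown",P.round(4),tool(P))
print("shift",toolshift([s["ee_pos"][0]+.5727-P[0],s["ee_pos"][1]+.3089-P[1],.0455]).round(4))
E
```

```text
t 7.67 tcp [0.5727 0.3107 0.0598] [ 3.141  0.004 -2.942] vel 0.01 F [-1.  -0.4 -0.8] gap 0.404 grip 20.0
crown [0.5742 0.3104 0.0564] [-0.0017 -0.0006  0.003 ]
shift [ 0.0014 -0.0011  0.0138]
```

Emit:
play_rows(plan=[0.0014,-0.0011,0.004,0,0.0014,-0.0011,0.008,0,0.0014,-0.0011,0.011,0,0.0014,-0.0011,0.013,0,0.0014,-0.0011,0.0138,0,0.0014,-0.0011,0.0138,0,0.0014,-0.0011,0.0138,0,0.0014,-0.0011,0.0138,0])

```text
time: 8.38
ee_pos: [0.5695, 0.3085, 0.0444]
tcp_rot: [-3.141, -0.002, -2.942]
wrist_force: [-2.6, -1.5, 6.0]
finger_gap: 0.401
grip_force: 20.2
```

It has reached the seat: underside at about 0.022 with 6 N. Releasing and rising.

Emit:
play_rows(plan=[0,0,0,0,0,0,0,0,0,0,0,0,0,0,0,0,0,0,0,0], gripper=0.7)

```text
time: 8.8
ee_pos: [0.5697, 0.3087, 0.043]
tcp_rot: [3.142, -0.001, -2.942]
wrist_force: [1.3, 0.7, -1.2]
finger_gap: 0.689
grip_force: 0.0
```

Emit:
play_rows(plan=[0,0,-0.02,0,0,0,-0.06,0,0,0,-0.1,0,0,0,-0.14,0,0,0,-0.14,0,0,0,-0.14,0,0,0,-0.14,0,0,0,-0.14,0,0,0,-0.14,0], gripper=1.0)

```text
time: 9.55
ee_pos: [0.5685, 0.3082, 0.1807]
tcp_rot: [-3.141, -0.005, -2.942]
wrist_force: [0.2, 0.4, 1.0]
finger_gap: 1.002
grip_force: 0.0
```

```bash
python3 - <<'E'
from h import *
s=say(); c,im=shot("wrist","pics/w8.png")
q=proj(c,[.5727,.3089,.041]); print(q)
p,st=dark(im,*q,7); print(p,st,"crown",onz(c,*p,.041).round(4), "top cam n/a")
cv2.imwrite("pics/w8c.png",cv2.resize(im[120:280,230:420],None,fx=2.5,fy=2.5))
print("to pile",toolshift([.4837,-.2192,.18]).round(4))
E
```

```text
t 9.55 tcp [0.5685 0.3082 0.1807] [-3.141 -0.005 -2.942] vel 0.006 F [0.2 0.4 1. ] gap 1.002 grip 0.0
[317.466974   200.11654511]
[317.14851485 198.38613861] [312 193  12  11 101] crown [0.5712 0.3083 0.041 ] top cam n/a
to pile [ 0.1877 -0.5002  0.0022]
```

View pics/w8c.png

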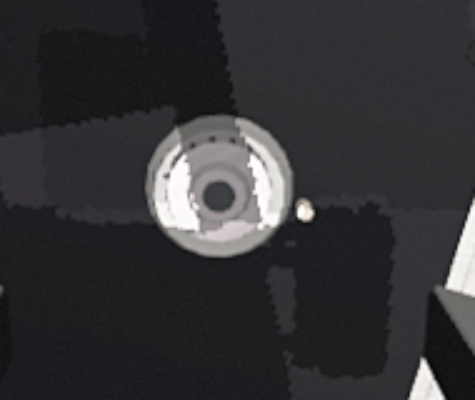

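The small crown sits on its seat, at crop (218,196), within about 2 mm of centre. Returning to the pile for the small cap.

Emit:
play_rows(plan=[0.188,-0.5,0.002,0,0.188,-0.5,0.002,0,0.188,-0.5,0.002,0,0.188,-0.5,0.002,0,0.188,-0.5,0.002,0,0.188,-0.5,0.002,0,0.188,-0.5,0.002,0,0.188,-0.5,0.002,0,0.188,-0.5,0.002,0,0.188,-0.5,0.002,0,0.188,-0.5,0.002,0,0.188,-0.5,0.002,0,0.188,-0.5,0.002,0,0.188,-0.5,0.002,0,0.188,-0.5,0.002,0,0.188,-0.5,0.002,0,0.188,-0.5,0.002,0,0.188,-0.5,0.002,0,0.188,-0.5,0.002,0,0.188,-0.5,0.002,0])

```text
time: 11.27
ee_pos: [0.485, -0.2175, 0.1817]
tcp_rot: [3.142, 0.0, -2.941]
wrist_force: [0.5, 0.3, -0.6]
finger_gap: 0.996
grip_force: 0.0
```

```bash
cat >> h.py <<'E'
def darkell(im,u,v,half,thr):
    g=cv2.cvtColor(im,cv2.COLOR_BGR2GRAY); x0,y0=max(int(u)-half,0),max(int(v)-half,0); q=g[y0:y0+2*half,x0:x0+2*half]
    b=cv2.morphologyEx((q<thr).astype(np.uint8),cv2.MORPH_OPEN,np.ones((3,3)))
    n,l,st,ce=cv2.connectedComponentsWithStats(b); k=l[half,half] or 1+np.argmax(st[1:,4])
    cn,_=cv2.findContours((l==k).astype(np.uint8),cv2.RETR_EXTERNAL,cv2.CHAIN_APPROX_NONE)
    e=cv2.fitEllipse(cv2.convexHull(max(cn,key=cv2.contourArea))); return np.array(e[0])+[x0,y0],np.round(e[1],1),st[k]
E
python3 - <<'E'
from h import *
s=say(); c,im=shot("wrist","pics/w9.png")
q=proj(c,[.4837,-.2192,.04]); print(q)
for t in (45,60): 
    e=darkell(im,*q,45,t); print(e,onz(c,*e[0],.040).round(4))
cv2.imwrite("pics/w9c.png",cv2.resize(im[130:250,240:400],None,fx=3,fy=3))
P=onz(c,*e[0],.04); print("shift",toolshift([P[0],P[1],.0545]).round(4))
E
```

```text
t 11.27 tcp [ 0.485  -0.2175  0.1817] [ 3.142  0.    -2.941] vel 0.005 F [ 0.5  0.3 -0.6] gap 0.996 grip 0.0
[315.8695145  192.42693945]
(array([314.24085999, 190.77079773]), array([48.8, 49.2]), array([  20,   20,   49,   49, 1775], dtype=int32)) [ 0.4825 -0.2209  0.04  ]
(array([314.31662369, 190.68651199]), array([49. , 49.4]), array([  20,   20,   49,   49, 1908], dtype=int32)) [ 0.4824 -0.2209  0.04  ]
shift [ 0.0032 -0.0026  0.1272]
```

View pics/w9c.png

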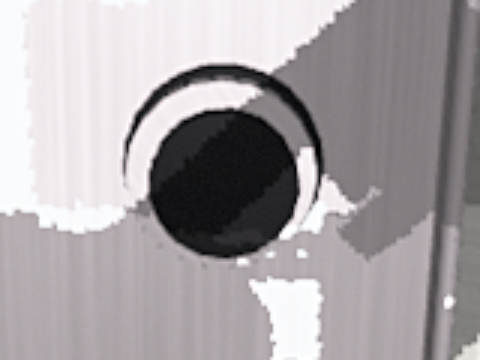

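The small cap is black and flat at crop (226,183), lying level on the large crown. Descending with the tips just below the cap's underside.

Emit:
play_rows(plan=[0.003,-0.002,0.03,0,0.003,-0.002,0.06,0,0.003,-0.002,0.09,0,0.003,-0.002,0.115,0,0.003,-0.002,0.125,0,0.003,-0.002,0.1285,0,0.003,-0.002,0.1285,0,0.003,-0.002,0.1285,0,0.003,-0.002,0.1285,0,0.003,-0.002,0.1285,0])

```text
time: 12.15
ee_pos: [0.4835, -0.222, 0.055]
tcp_rot: [-3.139, 0.003, -2.942]
wrist_force: [0.0, -0.1, -0.1]
finger_gap: 1.001
grip_force: 0.0
```

```bash
python3 - <<'E'
from h import *
s=say(); c,im=shot("wrist","pics/w10.png")
q=proj(c,[.4828,-.2205,.04]); e=darkell(im,*q,70,60); P=onz(c,*e[0],.04); print(q,e,P.round(4),tool(P))
E
```

```text
t 12.15 tcp [ 0.4835 -0.222   0.055 ] [-3.139e+00  3.000e-03 -2.942e+00] vel 0.006 F [ 0.  -0.1 -0.1] gap 1.001 grip 0.0
[320.84808522 254.19332997] (array([320.05654907, 251.60174561]), array([79.4, 82.2]), array([  30,   29,   82,   79, 5112], dtype=int32)) [ 0.4814 -0.2212  0.04  ] [0.0018 0.001  0.0147]
```

Emit:
play_rows(plan=[0.001,0.001,0.0015,0,0.001,0.001,0.0015,0,0.001,0.001,0.0015,0,0.001,0.001,0.0015,0,0.001,0.001,0.0015,0,0.001,0.001,0.0015,0,0.001,0.001,0.0015,0,0.001,0.001,0.0015,0,0.001,0.001,0.0015,0,0.001,0.001,0.0015,0,0.001,0.001,0.0015,0], gripper=0.35, squeeze=20)

```text
time: 13.12
ee_pos: [0.481, -0.2204, 0.0516]
tcp_rot: [-3.142, -0.0, -2.942]
wrist_force: [-0.1, -0.5, -0.1]
finger_gap: 0.478
grip_force: 20.0
```

Emit:
play_rows(plan=[0,0,-0.01,0,0,0,-0.03,0,0,0,-0.06,0,0,0,-0.09,0,0,0,-0.12,0,0,0,-0.13,0,0,0,-0.13,0,0,0,-0.13,0,0,0,-0.13,0,0,0,-0.13,0])

```text
time: 13.95
ee_pos: [0.4795, -0.2194, 0.1791]
tcp_rot: [3.138, -0.003, -2.942]
wrist_force: [-0.2, 1.1, -0.9]
finger_gap: 0.479
grip_force: 20.0
```

```bash
python3 - <<'E'
from h import *
s=say(); c,im=shot("wrist","pics/w11.png")
g=im[100:300,210:430]; cv2.imwrite("pics/w11c.png",cv2.resize(g,None,fx=2,fy=2))
print("to base",toolshift([.572,.3086,.18]).round(4))
E
```

```text
t 13.95 tcp [ 0.4795 -0.2194  0.1791] [ 3.138e+00 -3.000e-03 -2.942e+00] vel 0.005 F [-0.2  1.1 -0.9] gap 0.479 grip 20.0
to base [-1.950e-01  4.993e-01  3.000e-04]
```

View pics/w11c.png

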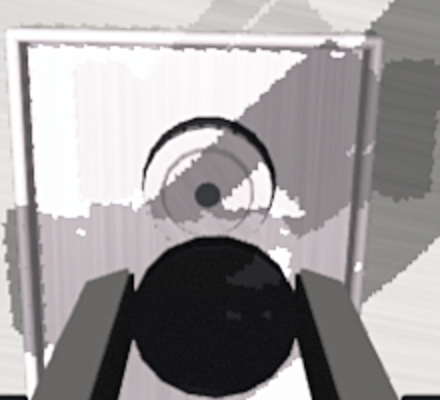

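The cap is held level and the large crown stays on the pile. I've used 11 of the 14 views, so later checks will be numeric. Moving to the small base.

Emit:
play_rows(plan=[-0.195,0.499,0,0,-0.195,0.499,0,0,-0.195,0.499,0,0,-0.195,0.499,0,0,-0.195,0.499,0,0,-0.195,0.499,0,0,-0.195,0.499,0,0,-0.195,0.499,0,0,-0.195,0.499,0,0,-0.195,0.499,0,0,-0.195,0.499,0,0,-0.195,0.499,0,0,-0.195,0.499,0,0,-0.195,0.499,0,0,-0.195,0.499,0,0,-0.195,0.499,0,0,-0.195,0.499,0,0,-0.195,0.499,0,0,-0.195,0.499,0,0,-0.195,0.499,0,0])

```text
time: 15.67
ee_pos: [0.5736, 0.3062, 0.1819]
tcp_rot: [-3.142, 0.0, -2.944]
wrist_force: [-0.7, 0.1, -0.5]
finger_gap: 0.478
grip_force: 20.0
```

```bash
python3 - <<'E'
from h import *
s=say(); c,im=shot("wrist","pics/w12.png")
q=proj(c,[.572,.3086,.041]); p,st=dark(im,*q,7); B=onz(c,*p,.041); print(q,p,st,"crown",B.round(4))
zt=s["ee_pos"][2]-.0116; q=proj(c,np.r_[s["ee_pos"][:2],zt]); e=darkell(im,*q,60,60); print(q,e)
# disc width only: columns/rows of the held cap
C=onz(c,*e[0],zt); print("cap",C.round(4),tool(C))
d=s["ee_pos"][:2]+B[:2]-C[:2]; print("shift",toolshift([*d,.070]).round(4), "nominal", toolshift([B[0],B[1],.07]).round(4))
E
```

```text
t 15.67 tcp [0.5736 0.3062 0.1819] [-3.142  0.    -2.944] vel 0.006 F [-0.7  0.1 -0.5] gap 0.478 grip 20.0
[320.38459974 193.15433442] [320.21100917 191.93577982] [315 187  12  11 109] crown [0.5709 0.3082 0.041 ]Traceback (most recent call last):
  File "<stdin>", line 4, in <module>
  File "h.py", line 37, in darkell
    e=cv2.fitEllipse(cv2.convexHull(max(cn,key=cv2.contourArea))); return np.array(e[0])+[x0,y0],np.round(e[1],1),st[k]
cv2.error: OpenCV(4.12.0) /io/opencv/modules/imgproc/src/shapedescr.cpp:361: error: (-201:Incorrect size of input array) There should be at least 5 points to fit the ellipse in function 'fitEllipseNoDirect'
```

Emit:
play_rows(plan=[0.0038,0.0025,0.03,0,0.0038,0.0025,0.06,0,0.0038,0.0025,0.09,0,0.0038,0.0025,0.11,0,0.0038,0.0025,0.117,0,0.0038,0.0025,0.117,0,0.0038,0.0025,0.117,0,0.0038,0.0025,0.117,0,0.0038,0.0025,0.117,0,0.0038,0.0025,0.117,0,0.0038,0.0025,0.117,0,0.0038,0.0025,0.117,0,0.0038,0.0025,0.117,0])

```text
time: 16.8
ee_pos: [0.5694, 0.3091, 0.065]
tcp_rot: [3.141, 0.001, -2.942]
wrist_force: [-0.6, -0.6, -0.7]
finger_gap: 0.477
grip_force: 20.0
```

Emit:
play_rows(plan=[0,-0.001,0.002,0,0,-0.001,0.004,0,0,-0.001,0.006,0,0,-0.001,0.007,0,0,-0.001,0.007,0,0,-0.001,0.007,0,0,-0.001,0.007,0])

```text
time: 17.38
ee_pos: [0.5692, 0.308, 0.0576]
tcp_rot: [-3.141, -0.0, -2.942]
wrist_force: [-0.7, -0.8, 1.6]
finger_gap: 0.479
grip_force: 20.0
```

Emit:
play_rows(plan=[0,0,0.0005,0,0,0,0.001,0,0,0,0.001,0,0,0,0.001,0])

```text
time: 17.72
ee_pos: [0.5693, 0.308, 0.0575]
tcp_rot: [-3.141, -0.0, -2.942]
wrist_force: [-3.3, -2.1, 5.8]
finger_gap: 0.479
grip_force: 20.0
```

Emit:
play_rows(plan=[0,0,0,0,0,0,0,0,0,0,0,0,0,0,0,0,0,0,0,0], gripper=0.75)

```text
time: 18.13
ee_pos: [0.5694, 0.3081, 0.0564]
tcp_rot: [3.142, -0.0, -2.942]
wrist_force: [0.3, 0.8, 0.2]
finger_gap: 0.75
grip_force: 0.0
```

Emit:
play_rows(plan=[0,0,-0.02,0,0,0,-0.05,0,0,0,-0.08,0,0,0,-0.11,0,0,0,-0.125,0,0,0,-0.125,0,0,0,-0.125,0,0,0,-0.125,0,0,0,-0.125,0], gripper=1.0)

```text
time: 18.88
ee_pos: [0.5679, 0.3075, 0.1789]
tcp_rot: [-3.141, -0.005, -2.942]
wrist_force: [0.9, 0.4, 0.1]
finger_gap: 0.999
grip_force: 0.0
```

```bash
python3 - <<'E'
from h import *
s=say(); c,im=shot("wrist","pics/w13.png")
q=proj(c,[.571,.3082,.046]); print(q); print(onz(c,*q,.046))
ct,it=shot("top"); cs,isc=shot("scene")
a=cv2.resize(im[140:250,240:400],(480,330)); b=cv2.resize(isc[150:210,370:450],(320,240),interpolation=cv2.INTER_CUBIC)
o=np.zeros((330,800,3),np.uint8); o[:,:480]=a; o[:240,480:]=b; cv2.imwrite("pics/m13.png",o)
print("to pile",toolshift([.4835,-.2195,.18]).round(4))
E
```

```text
t 18.88 tcp [0.5679 0.3075 0.1789] [-3.141 -0.005 -2.942] vel 0.003 F [0.9 0.4 0.1] gap 0.999 grip 0.0
[317.6387928  200.93273076]
[0.571  0.3082 0.046 ]
to pile [ 0.1876 -0.5     0.0005]
```

View pics/m13.png

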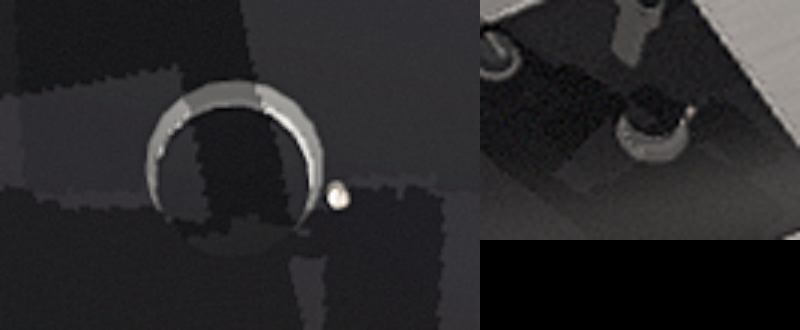

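The small cap sits centred and level: its edges run over columns 160–308 and rows 108–255, giving pixel (318,200.5) against (317.6,200.9) predicted. Next is the large crown.

Emit:
play_rows(plan=[0.188,-0.5,0,0,0.188,-0.5,0,0,0.188,-0.5,0,0,0.188,-0.5,0,0,0.188,-0.5,0,0,0.188,-0.5,0,0,0.188,-0.5,0,0,0.188,-0.5,0,0,0.188,-0.5,0,0,0.188,-0.5,0,0,0.188,-0.5,0,0,0.188,-0.5,0,0,0.188,-0.5,0,0,0.188,-0.5,0,0,0.188,-0.5,0,0,0.188,-0.5,0,0,0.188,-0.5,0,0,0.188,-0.5,0,0,0.188,-0.5,0,0,0.188,-0.5,0,0])

```text
time: 20.7
ee_pos: [0.4843, -0.2181, 0.1816]
tcp_rot: [3.141, -0.0, -2.941]
wrist_force: [-0.5, -0.0, 0.5]
finger_gap: 0.999
grip_force: 0.0
```

```bash
python3 - <<'E'
from h import *
s=say(); c,im=shot("wrist","pics/w14.png")
q=proj(c,[.4837,-.2195,.031]); p,st=dark(im,*q,8); P=onz(c,*p,.031); print(q,p,st,"crown",P.round(4))
print("shift",toolshift([P[0],P[1],.0365]).round(4))
E
```

```text
t 20.7 tcp [ 0.4843 -0.2181  0.1816] [ 3.141 -0.    -2.941] vel 0.007 F [-0.5 -0.   0.5] gap 0.999 grip 0.0
[316.11994304 190.69891334] [313.88288288 190.59459459] [308 185  12  12 111] crown [ 0.484  -0.2215  0.031 ]
shift [ 0.0009 -0.0031  0.1452]
```

Emit:
play_rows(plan=[0.001,-0.003,0.03,0,0.001,-0.003,0.06,0,0.001,-0.003,0.09,0,0.001,-0.003,0.12,0,0.001,-0.003,0.138,0,0.001,-0.003,0.145,0,0.001,-0.003,0.145,0,0.001,-0.003,0.145,0,0.001,-0.003,0.145,0,0.001,-0.003,0.145,0,0.001,-0.003,0.145,0,0.001,-0.003,0.145,0])

```text
time: 21.75
ee_pos: [0.4844, -0.2229, 0.0378]
tcp_rot: [-3.14, 0.002, -2.942]
wrist_force: [-0.3, 0.2, -0.4]
finger_gap: 0.999
grip_force: 0.0
```

```bash
python3 - <<'E'
from h import *
s=say(); c,im=shot("wrist","pics/w15.png")
q=proj(c,[.484,-.2215,.031]); p,st=dark(im,*q,12); P=onz(c,*p,.031); print(q,p,st,"crown",P.round(4),tool(P))
E
```

```text
t 21.75 tcp [ 0.4844 -0.2229  0.0378] [-3.140e+00  2.000e-03 -2.942e+00] vel 0.005 F [-0.3  0.2 -0.4] gap 0.999 grip 0.0
[320.63122521 261.4253052 ] [319.88529412 261.58529412] [310 252  22  20 340] crown [ 0.4842 -0.2219  0.031 ] [-0.0001  0.0009  0.0066]
```

Emit:
play_rows(plan=[0,0.001,0,0,0,0.001,0,0,0,0.001,0,0,0,0.001,0,0,0,0.001,0,0,0,0.001,0,0,0,0.001,0,0,0,0.001,0,0,0,0.001,0,0], gripper=0.5, squeeze=25)

```text
time: 22.55
ee_pos: [0.4834, -0.2213, 0.0366]
tcp_rot: [3.141, -0.0, -2.942]
wrist_force: [-0.7, 0.6, -0.4]
finger_gap: 0.625
grip_force: 25.0
```

Emit:
play_rows(plan=[0,0,-0.01,0,0,0,-0.03,0,0,0,-0.06,0,0,0,-0.1,0,0,0,-0.13,0,0,0,-0.145,0,0,0,-0.145,0,0,0,-0.145,0,0,0,-0.145,0,0,0,-0.145,0,0,0,-0.145,0])

```text
time: 23.47
ee_pos: [0.4822, -0.2206, 0.1795]
tcp_rot: [3.139, -0.003, -2.942]
wrist_force: [-0.4, -0.4, -1.3]
finger_gap: 0.623
grip_force: 25.0
```

```bash
python3 - <<'E'
from h import *
s=say(); c,im=shot("wrist","pics/w16.png")
p,st=dark(im,317,265,14); P=onz(c,*p,s["ee_pos"][2]-.005); print(p,st,tool(P))
q=proj(c,[.484,-.2215,.012]); e=darkell(im,*q,60,60); print("cap left?",q,e,onz(c,*e[0],.012).round(4))
print("to base",toolshift([.583,.0722,.18]).round(4))
E
```

```text
t 23.47 tcp [ 0.4822 -0.2206  0.1795] [ 3.139e+00 -3.000e-03 -2.942e+00] vel 0.009 F [-0.4 -0.4 -1.3] gap 0.623 grip 25.0
[316.7971831  263.61126761] [306 254  22  20 355] [-0.     -0.0004  0.0053]
cap left? [315.5694447  189.29871321] (array([315.98819733, 188.13866425]), array([65. , 65.8]), array([  29,   27,   65,   50, 2564], dtype=int32)) [ 0.4828 -0.2213  0.012 ]
to base [-0.1565  0.2672  0.    ]
```

Gripped and lifted, with the large cap still on the tray. Moving to the large base.

Emit:
play_rows(plan=[-0.1565,0.267,0,0,-0.1565,0.267,0,0,-0.1565,0.267,0,0,-0.1565,0.267,0,0,-0.1565,0.267,0,0,-0.1565,0.267,0,0,-0.1565,0.267,0,0,-0.1565,0.267,0,0,-0.1565,0.267,0,0,-0.1565,0.267,0,0,-0.1565,0.267,0,0,-0.1565,0.267,0,0,-0.1565,0.267,0,0,-0.1565,0.267,0,0,-0.1565,0.267,0,0])

```text
time: 24.77
ee_pos: [0.584, 0.0703, 0.1818]
tcp_rot: [-3.141, 0.0, -2.944]
wrist_force: [-0.4, -0.7, -0.7]
finger_gap: 0.624
grip_force: 25.0
```

```bash
python3 - <<'E'
from h import *
s=say(); c,im=shot("wrist","pics/w17.png")
p,st=dark(im,317,265,14); P=onz(c,*p,s["ee_pos"][2]-.0056); print(p,st,"crown",P.round(4),tool(P))
q=proj(c,[.583,.0722,.030]); print(q)
b,st=dark(im,*q,22); B=onz(c,*b,.030); print("base post",b,st,B.round(4))
hsv=cv2.cvtColor(im,cv2.COLOR_BGR2HSV); m=cv2.inRange(hsv,(5,120,60),(25,255,255)); m[:, :270]=0; m[:,370:]=0; m[250:]=0
ys,xs=np.nonzero(m); print("orange",xs.mean(),ys.mean(),len(xs),onz(c,xs.mean(),ys.mean(),.030).round(4))
cv2.imwrite("pics/w17c.png",cv2.resize(im[100:320,200:440],None,fx=2,fy=2))
print("shift",toolshift([*(s["ee_pos"]+B-P)[:2],.060]).round(4))
E
```

```text
t 24.77 tcp [0.584  0.0703 0.1818] [-3.141  0.    -2.944] vel 0.005 F [-0.4 -0.7 -0.7] gap 0.624 grip 25.0
[316.78415301 263.53005464] [306 254  23  20 366] crown [0.5845 0.0698 0.1762] [-0.0004 -0.0008  0.0056]
[319.6250471  190.71264884]
base post [317.12206573 191.0399061 ] [303 175  31  31 426] [0.5838 0.07   0.03  ]
orange 318.2962962962963 192.5 54 [0.5849 0.0713 0.03  ]
shift [8.000e-04 1.000e-04 1.218e-01]
```

View pics/w17c.png

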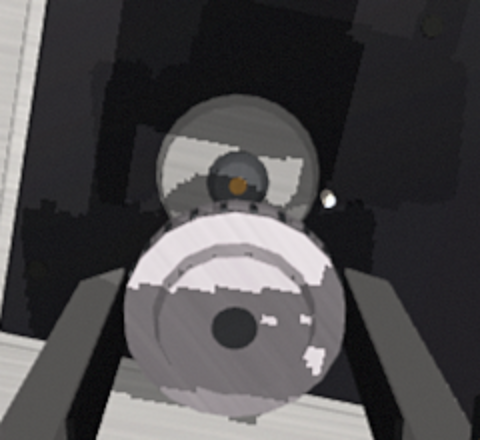

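The large crown hangs level and the post is in view at crop (238,182). Going down to 5 mm above the post.

Emit:
play_rows(plan=[0.0007,0.0016,0.03,0,0.0007,0.0016,0.06,0,0.0007,0.0016,0.09,0,0.0007,0.0016,0.11,0,0.0007,0.0016,0.12,0,0.0007,0.0016,0.12,0,0.0007,0.0016,0.12,0,0.0007,0.0016,0.12,0,0.0007,0.0016,0.12,0,0.0007,0.0016,0.12,0,0.0007,0.0016,0.12,0,0.0007,0.0016,0.12,0])

```text
time: 25.82
ee_pos: [0.5836, 0.0728, 0.0625]
tcp_rot: [-3.141, 0.001, -2.942]
wrist_force: [-1.0, 0.2, -1.8]
finger_gap: 0.624
grip_force: 25.0
```

```bash
python3 - <<'E'
from h import *
s=say(); c,im=shot("wrist","pics/w18.png")
p,st=dark(im,317,265,14); P=onz(c,*p,s["ee_pos"][2]-.0056); print("crown",P.round(4),tool(P))
print("shift",toolshift([s["ee_pos"][0]+.5835-P[0],s["ee_pos"][1]+.0712-P[1],.0465]).round(4))
E
```

```text
t 25.82 tcp [0.5836 0.0728 0.0625] [-3.141e+00  1.000e-03 -2.942e+00] vel 0.006 F [-1.   0.2 -1.8] gap 0.624 grip 25.0
crown [0.5843 0.0721 0.0569] [-0.0008 -0.0008  0.0053]
shift [ 0.0008 -0.0008  0.0157]
```

Emit:
play_rows(plan=[0.0008,-0.0008,0.004,0,0.0008,-0.0008,0.008,0,0.0008,-0.0008,0.012,0,0.0008,-0.0008,0.015,0,0.0008,-0.0008,0.0155,0,0.0008,-0.0008,0.0155,0,0.0008,-0.0008,0.0155,0,0.0008,-0.0008,0.0155,0,0.0008,-0.0008,0.0155,0])

```text
time: 26.62
ee_pos: [0.5823, 0.0718, 0.046]
tcp_rot: [3.142, -0.0, -2.942]
wrist_force: [-0.2, 0.1, 0.6]
finger_gap: 0.625
grip_force: 25.0
```

It has just reached the seat. I'll ease down 0.5 mm, release and rise.

Emit:
play_rows(plan=[0,0,0.0005,0,0,0,0.0005,0])

```text
time: 26.78
ee_pos: [0.5824, 0.0718, 0.046]
tcp_rot: [3.142, -0.0, -2.942]
wrist_force: [-3.3, 0.2, 4.1]
finger_gap: 0.628
grip_force: 25.0
```

Emit:
play_rows(plan=[0,0,0,0,0,0,0,0,0,0,0,0,0,0,0,0,0,0,0,0], gripper=0.85)

```text
time: 27.2
ee_pos: [0.5825, 0.0718, 0.0455]
tcp_rot: [-3.141, 0.0, -2.942]
wrist_force: [-0.3, -0.1, 0.6]
finger_gap: 0.849
grip_force: 0.0
```

Emit:
play_rows(plan=[0,0,-0.02,0,0,0,-0.05,0,0,0,-0.08,0,0,0,-0.11,0,0,0,-0.135,0,0,0,-0.135,0,0,0,-0.135,0,0,0,-0.135,0,0,0,-0.135,0,0,0,-0.135,0], gripper=1.0)

```text
time: 28.03
ee_pos: [0.581, 0.0718, 0.1784]
tcp_rot: [3.141, -0.004, -2.942]
wrist_force: [-0.6, -0.3, -0.7]
finger_gap: 0.999
grip_force: 0.0
```

```bash
python3 - <<'E'
from h import *
s=say(); c,im=shot("wrist","pics/w19.png")
q=proj(c,[.5835,.0712,.041]); p,st=dark(im,*q,8); P=onz(c,*p,.041); print(q,p,st,"crown",P.round(4))
cs,isc=shot("scene"); p=proj(cs,[.5835,.0712,.041]); d,st=dark(isc,*p,4,90); print(p,d,st,onz(cs,*d,.041).round(4))
print("to pile",toolshift([.4838,-.2215,.18]).round(4))
E
```

```text
t 28.03 tcp [0.581  0.0718 0.1784] [ 3.141 -0.004 -2.942] vel 0.008 F [-0.6 -0.3 -0.7] gap 0.999 grip 0.0
[316.09008358 198.52371465] [322. 198.] [322 197   1   3   3] crown [0.582  0.0763 0.041 ]
[349.33262983 210.64475506] [349.71428571 210.        ] [349 209   3   3   7] [0.5821 0.0733 0.041 ]
to pile [ 0.1538 -0.2682 -0.0008]
```

```bash
python3 - <<'E'
from h import *
c=cam("wrist"); im=cv2.imread("pics/w19.png"); g=cv2.cvtColor(im,cv2.COLOR_BGR2GRAY)
q=proj(c,[.583,.072,.041]); u,v=map(int,q)
print(u,v); print(g[v-34:v+36:3,u-42:u+43:4])
for t in (70,90,110):
    try: p,st=dark(im,*q,12,t); print(t,p,st,onz(c,*p,.041).round(4))
    except Exception as e: print(e)
E
```

```text
317 197
[[ 17  15  15  60  76  87  89  93  88  88  80  87  60  87  90  89  77  79
   16  18  17  19]
 [ 17  19  15  78  85  91  89  84 121 122 117 121 124 117  45  91  92  76
   78  14  16  19]
 [ 35  35  99  69  86  87 110 120 120 117 121 121 118 119 124  94  88  93
   74  43  12  17]
 [ 36  33 110 186 196 198 196 106 119 123 123 118 121 120 123 123  85  88
   79  77  15  12]
 [ 32 100 130 178  85 226 229 231 103  94  96  99  95 114 120 122 123  73
   88  70  10  15]
 [ 29 106 180 176 231 224 231 140 168 234 208 193 100  95 105 124 120 119
   91  77  54  12]
 [ 27 101 181 111 224 226 166 216 229 221 222 220 226 234 147 172 106 118
   82  87  79  15]
 [ 28 119 175 229 227 230 152 221 226 221 221 222 221 223 223 128 235 238
  151  91  75  13]
 [ 38 160 167 225 227 145 228 217 222 226 220 221 220 223 224 224 222 227
  238  88  71  14]
 [ 52 162 131 222 226  99 225 221 219 224 228 224 220 220 221 223 141 230
  232  87  72  14]
 [ 60 170 177 224 229 197 222 223 215 224  75  88 224 217 223 223 140 225
  228  87  72  12]
 [ 27 166 156 222 229 218 227 224 223  84  89  93 203 220 219 220 140
[... 636 characters left out ...]
152 159 153 151 120
   35  23  20  21]
 [ 23  21  24  17 128 130 157 163 159 158 142 255 150 146 255 188 120  68
   24  22  18  24]
 [ 22  25  21  22  12 115 128 161 156 156 156 151 155 155 154 123  75  20
   19  21  19  22]
 [ 21  23  22  21  21  16  99 120 147 154 155 158 149 121 125  45  16  24
   20  21  20  19]
 [ 22  23  23  23  18  20  20   9  88 110 126 126  95  63  30  36  20  19
   21  24  22  19]
 [ 19  21  20  23  22  22  20  19  24  15  19  18  19  34  35  38  21  19
   18  20  24  21]]
attempt to get argmax of an empty sequence
90 [316.43859649 197.70175439] [311 193  12  11  57] [0.5834 0.0714 0.041 ]
110 [316.47826087 197.96521739] [311 192  12  12 115] [0.5837 0.0715 0.041 ]
```

The spot was lit brighter than my threshold. The large crown is at (0.5836, 0.0715), on target. Going back for the large cap.

Emit:
play_rows(plan=[0.154,-0.268,-0.001,0,0.154,-0.268,-0.001,0,0.154,-0.268,-0.001,0,0.154,-0.268,-0.001,0,0.154,-0.268,-0.001,0,0.154,-0.268,-0.001,0,0.154,-0.268,-0.001,0,0.154,-0.268,-0.001,0,0.154,-0.268,-0.001,0,0.154,-0.268,-0.001,0,0.154,-0.268,-0.001,0,0.154,-0.268,-0.001,0,0.154,-0.268,-0.001,0,0.154,-0.268,-0.001,0,0.154,-0.268,-0.001,0])

```text
time: 29.38
ee_pos: [0.4848, -0.2204, 0.1816]
tcp_rot: [3.141, 0.0, -2.941]
wrist_force: [0.3, 0.4, -0.2]
finger_gap: 0.998
grip_force: 0.0
```

```bash
python3 - <<'E'
from h import *
s=say(); c,im=shot("wrist","pics/w20.png")
q=proj(c,[.4838,-.2215,.012]); e=darkell(im,*q,60,60); P=onz(c,*e[0],.012); print(q,e,"cap",P.round(4))
print("shift",toolshift([P[0],P[1],.0275]).round(4))
# nearest tray walls along tool y, at z=.02, by tool shift
g=cv2.cvtColor(im,cv2.COLOR_BGR2GRAY); 
cv2.imwrite("pics/w20c.png",im)
E
```

```text
t 29.38 tcp [ 0.4848 -0.2204  0.1816] [ 3.141  0.    -2.941] vel 0.007 F [ 0.3  0.4 -0.2] gap 0.998 grip 0.0
[316.53999652 185.47323435] (array([317.0708313 , 184.36219406]), array([64.6, 65.6]), array([  29,   28,   66,   64, 3334], dtype=int32)) cap [ 0.4826 -0.2212  0.012 ]
shift [ 0.0022 -0.0002  0.1542]
```

Emit:
play_rows(plan=[0.0017,0,0.03,0,0.0017,0,0.06,0,0.0017,0,0.09,0,0.0017,0,0.12,0,0.0017,0,0.14,0,0.0017,0,0.15,0,0.0017,0,0.153,0,0.0017,0,0.153,0,0.0017,0,0.153,0,0.0017,0,0.153,0,0.0017,0,0.153,0,0.0017,0,0.153,0])

```text
time: 30.43
ee_pos: [0.4837, -0.2223, 0.0299]
tcp_rot: [-3.14, 0.002, -2.942]
wrist_force: [-0.3, -0.1, -0.8]
finger_gap: 0.998
grip_force: 0.0
```

```bash
python3 - <<'E'
from h import *
s=say(); c,im=shot("wrist","pics/w21.png")
q=proj(c,[.483,-.2212,.012]); e=darkell(im,*q,75,60); P=onz(c,*e[0],.012); print(q,e,"cap",P.round(4),tool(P))
E
```

```text
t 30.43 tcp [ 0.4837 -0.2223  0.0299] [-3.140e+00  2.000e-03 -2.942e+00] vel 0.008 F [-0.3 -0.1 -0.8] gap 0.998 grip 0.0
[320.09580155 251.80830521] (array([319.88439941, 249.05921173]), array([110.4, 116.5]), array([   17,    18,   117,   111, 10088], dtype=int32)) cap [ 0.4814 -0.2216  0.012 ] [0.0019 0.0009 0.0176]
```

Emit:
play_rows(plan=[0.001,0.001,0.0015,0,0.001,0.001,0.0015,0,0.001,0.001,0.0015,0,0.001,0.001,0.0015,0,0.001,0.001,0.0015,0,0.001,0.001,0.0015,0,0.001,0.001,0.0015,0,0.001,0.001,0.0015,0,0.001,0.001,0.0015,0], gripper=0.55, squeeze=25)

```text
time: 31.23
ee_pos: [0.4816, -0.2209, 0.0271]
tcp_rot: [3.142, -0.0, -2.942]
wrist_force: [-0.8, -0.2, -0.5]
finger_gap: 0.68
grip_force: 25.0
```

Emit:
play_rows(plan=[0,0,-0.01,0,0,0,-0.03,0,0,0,-0.06,0,0,0,-0.1,0,0,0,-0.13,0,0,0,-0.153,0,0,0,-0.153,0,0,0,-0.153,0,0,0,-0.153,0,0,0,-0.153,0,0,0,-0.153,0])

```text
time: 32.15
ee_pos: [0.4802, -0.22, 0.1776]
tcp_rot: [3.138, -0.003, -2.942]
wrist_force: [-0.3, -0.7, -1.4]
finger_gap: 0.682
grip_force: 25.0
```

```bash
python3 - <<'E'
from h import *
s=say(); c,im=shot("wrist","pics/w22.png")
q=proj(c,s["ee_pos"]+[0,0,-.0145]); e=darkell(im,*q,75,60); P=onz(c,*e[0],s["ee_pos"][2]-.0145); print(q,e,tool(P))
print("to base",toolshift([.583,.0714,.18]).round(4))
E
```

```text
t 32.15 tcp [ 0.4802 -0.22    0.1776] [ 3.138e+00 -3.000e-03 -2.942e+00] vel 0.01 F [-0.3 -0.7 -1.4] gap 0.682 grip 25.0
[317.78470597 255.42658987] (array([316.6206665 , 294.73034668]), array([151.3, 192.5]), array([    0,    19,   150,   115, 11615], dtype=int32)) [-0.024  -0.0005  0.0148]
to base [-0.1582  0.2655 -0.0018]
```

Emit:
play_rows(plan=[-0.158,0.2655,0,0,-0.158,0.2655,0,0,-0.158,0.2655,0,0,-0.158,0.2655,0,0,-0.158,0.2655,0,0,-0.158,0.2655,0,0,-0.158,0.2655,0,0,-0.158,0.2655,0,0,-0.158,0.2655,0,0,-0.158,0.2655,0,0,-0.158,0.2655,0,0,-0.158,0.2655,0,0,-0.158,0.2655,0,0,-0.158,0.2655,0,0,-0.158,0.2655,0,0])

```text
time: 33.45
ee_pos: [0.5839, 0.0696, 0.1802]
tcp_rot: [-3.142, 0.0, -2.944]
wrist_force: [-0.0, -0.6, -2.1]
finger_gap: 0.678
grip_force: 25.0
```

```bash
python3 - <<'E'
from h import *
s=say(); c,im=shot("wrist","pics/w23.png")
q=proj(c,[.5836,.0715,.041]); p,st=dark(im,*q,9,95); B=onz(c,*p,.041); print(q,p,st,B.round(4))
print("shift",toolshift([.5823,.0712,.0685]).round(4))
cv2.imwrite("pics/w23c.png",cv2.resize(im[120:340,200:440],None,fx=2,fy=2))
E
```

```text
t 33.45 tcp [0.5839 0.0696 0.1802] [-3.142  0.    -2.944] vel 0.007 F [-0.  -0.6 -2.1] gap 0.678 grip 25.0
[319.61030058 194.94496858] [319.27932961 195.51396648] [311 188  16  16 179] [0.5842 0.0713 0.041 ]
shift [0.0013 0.0017 0.1118]
```

Emit:
play_rows(plan=[0.001,0.0017,0.03,0,0.001,0.0017,0.06,0,0.001,0.0017,0.085,0,0.001,0.0017,0.1,0,0.001,0.0017,0.109,0,0.001,0.0017,0.109,0,0.001,0.0017,0.109,0,0.001,0.0017,0.109,0,0.001,0.0017,0.109,0,0.001,0.0017,0.109,0,0.001,0.0017,0.109,0,0.001,0.0017,0.109,0,0.001,0.0017,0.109,0,0.001,0.0017,0.109,0])

```text
time: 34.67
ee_pos: [0.5827, 0.0721, 0.0713]
tcp_rot: [-3.142, 0.0, -2.942]
wrist_force: [0.2, -0.6, -1.9]
finger_gap: 0.679
grip_force: 25.0
```

Emit:
play_rows(plan=[0,-0.001,0.003,0,0,-0.001,0.006,0,0,-0.001,0.008,0,0,-0.001,0.0095,0,0,-0.001,0.0095,0,0,-0.001,0.0095,0,0,-0.001,0.0095,0,0,-0.001,0.0095,0])

```text
time: 35.33
ee_pos: [0.5829, 0.0711, 0.0616]
tcp_rot: [-3.142, 0.0, -2.942]
wrist_force: [-1.0, 0.4, -2.2]
finger_gap: 0.681
grip_force: 25.0
```

Emit:
play_rows(plan=[0,0,0.0005,0,0,0,0.001,0,0,0,0.001,0,0,0,0.001,0])

```text
time: 35.67
ee_pos: [0.583, 0.0711, 0.0611]
tcp_rot: [-3.142, 0.0, -2.942]
wrist_force: [-0.4, 0.2, 1.9]
finger_gap: 0.684
grip_force: 25.0
```

Contact at the expected height. Releasing and rising.

Emit:
play_rows(plan=[0,0,0,0,0,0,0,0,0,0,0,0,0,0,0,0,0,0,0,0], gripper=0.9)

```text
time: 36.08
ee_pos: [0.5829, 0.0711, 0.0606]
tcp_rot: [3.142, 0.0, -2.942]
wrist_force: [-0.8, 0.2, -0.5]
finger_gap: 0.898
grip_force: 0.0
```

Emit:
play_rows(plan=[0,0,-0.02,0,0,0,-0.05,0,0,0,-0.08,0,0,0,-0.11,0,0,0,-0.125,0,0,0,-0.125,0,0,0,-0.125,0,0,0,-0.125,0,0,0,-0.125,0,0,0,-0.125,0], gripper=1.0)

```text
time: 36.92
ee_pos: [0.5815, 0.0711, 0.1834]
tcp_rot: [3.141, -0.004, -2.942]
wrist_force: [0.5, -0.1, 0.4]
finger_gap: 1.0
grip_force: 0.0
```

```bash
python3 - <<'E'
from h import *
s=say(); c,im=shot("wrist","pics/w24.png"); cs,isc=shot("scene","pics/s24.png"); ct,it=shot("top","pics/t24.png")
q=proj(c,[.5837,.0714,.046]); print("expected cap centre in crop", (q-[240,130])*3, "radius", 3*344*.033/(.9*.31))
a=cv2.resize(im[130:270,240:400],(480,420)); b=cv2.resize(isc[160:240,320:440],(320,213),interpolation=cv2.INTER_CUBIC); d=cv2.resize(it[165:220,220:320],(320,176),interpolation=cv2.INTER_CUBIC)
cv2.convertScaleAbs(a,a,2.0,10); cv2.convertScaleAbs(b,b,1.7,10); cv2.convertScaleAbs(d,d,1.7,10)
o=np.zeros((420,800,3),np.uint8); o[:,:480]=a; o[:213,480:]=b; o[220:396,480:]=d; cv2.imwrite("pics/m24.png",o)
E
```

```text
t 36.92 tcp [0.5815 0.0711 0.1834] [ 3.141 -0.004 -2.942] vel 0.01 F [ 0.5 -0.1  0.4] gap 1.0 grip 0.0
expected cap centre in crop [231.5191367  205.24969377] radius 122.06451612903226
```

View pics/m24.png

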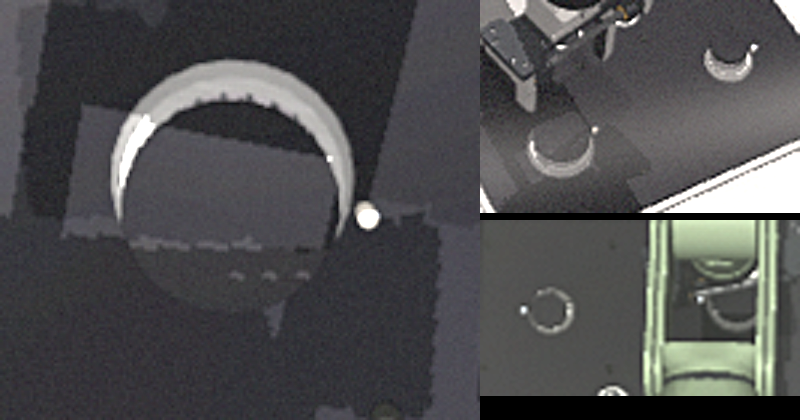

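The large cap's edges run over columns 120–340 and rows 97–312 of the crop, so its centre is at (230,205) against (231.5,205) expected: centred and level. The small burner's rim shows an even ring in the top view. Handing in.

```bash
python3 -c "
from plant import manip
print(manip.hand_in())"
```

```text
the job is handed in; nothing more can be done
None
```

Both burners are back together and handed in at about 37 s: each crown is down on its base and each cap is centred and level on its crown, by my camera checks. The hand-in itself returned no verdict, and the brush, mug and spray bottle were not touched.

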